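Refit the clamp lever of a rotary table

TASK

The blue clamp lever has been taken off the rotary table on the optical bench. Put it back on the splined clamp spindle so that it points over the yellow arc, feeling gently for the splines rather than forcing it, and push it fully home on the flange; then swing it clockwise (seen from above) to its stop at the red bar, without straining the spindle, so that the table is clamped, and let go. Leave the other things on the bench where they are.

Things in the scene. Friction and masses are not known exactly. Their poses are not given: they have to be found in the camera images.
- lever: Blue clamp lever, about 0.32 kg, lying on the bench. Origin: on its bore axis at the underside; z is the bore axis (up), x points along the arm to the knob. Boss 30 mm tall, 39 mm across, with two flats 40 mm apart (at y = +20 and -20 mm, 26 mm long), good to grip. Flat arm 18 mm wide, 10 mm thick, flush with the underside, out to x = 109 mm.
- bore_mouth (a point): Centre of the lever's bore at the boss top, 30 mm above the underside. The bore goes through, the same all the way, with four spline grooves 90 degrees apart, one of them along the lever's +x; 23 mm diameter between the grooves. Room on the spindle: 1 mm radially on the pilot, 1 mm beside each spline (about 0.08 rad of turn either way).
- lever_knob (a point): Centre of the lever's red knob: 27 mm diameter, its straight grip part reaching from 30 to 44 mm and its top at 50 mm above the lever's underside; this point lies at x = 100 mm, 38 mm above the underside.
- rotary_table: Rotary table, bolted down: grey base 50 mm high, 184 mm diameter, brass platform on it (150 mm diameter, top at 78 mm, small mirror up to 128 mm). Origin: under the platform's centre at bench height, z up. A lug 100 mm wide, 50 mm high runs along its -y to 180 mm; the clamp spindle stands upright on it at x = 0, y = -130 mm.
- shoulder (a point): On the spindle axis, top of the steel flange (38 mm diameter) on which the lever's underside rests when home: 14 mm above the lug, 64 mm above the bench; axes as the rotary table's. The spindle is stiff to turn (0.5 to 0.8 N m when loose, 0.9 at its stop: 9 N at the knob) and stays where it is left. More than some 25 N at the knob against the stop strains the splines.
- spline_ends (a point): On the spindle axis, at the upper ends of its four splines (90 degrees apart, 6 mm wide, 28 mm over the tips), 24 mm above the flange. A chamfered pilot, 21 mm diameter, rises 7 mm higher. The lever rests here until its grooves match, then drops; never press harder than 45 N. The spindle's angle is not measured: one spline stands within 0.6 rad of the yellow arc's middle.
- loose_point (a point): Point 100 mm from the spindle axis at flange height, under the knob of a seated lever that points to the middle of the yellow arc (direction -100 degrees from the rotary table's x axis). The arc, painted on the lug, spans 0.6 rad to each side.
- clamped_point (a point): Point 100 mm from the spindle axis at flange height, under the knob of a seated lever that is against the stop, over the red bar (direction -157.3 degrees from the rotary table's x axis). The stop is inside the spindle.
- lens_mount: Lens mount standing on a round foot of 56 mm diameter, 78 mm tall; origin under the foot. Bystander.
- filter_mount: Filter mount standing on a round foot of 56 mm diameter, 78 mm tall; origin under the foot. Bystander.
- post_holder: Post holder with a steel post, foot 48 mm diameter, 75 mm tall; origin under the foot. Bystander.
- clamp_fork: Aluminium clamping fork lying flat, 83 by 34 mm, 10 mm thick. Bystander.
- spanner: Spanner lying flat, 150 mm long. Bystander.
- screw_tray: Small blue tray, 90 by 70 by 30 mm; origin under its centre. Bystander.
- beam_dump: Aluminium cylinder standing upright, 44 mm diameter, 60 mm tall; origin under it. Bystander.
Not all that is in view belongs to the job. Of the things shaped like the lever, the blue one is meant.

How it is judged:
By the outcome, as a careful person would: the job done as asked, in the order asked, and still so for the second after the job is handed in, with the robot touching nothing.
It also fails if it takes over 72 s, if anything falls off the work surface, if the arm or the gripper's body presses on something with over 40 N, if the wrist force passes 120 N, or if a joint passes its speed limit or range.

ROBOT

A 6-joint arm with a two-finger parallel gripper is mounted at the origin on the work surface. World frame = base frame: x ahead of the robot, y to its left, z up, the work surface at z = 0. Lengths are in m, angles in rad, forces in N, time in s.
With the tool pointing down it reaches from about 0.35 to 0.975 m from the base axis. Payload 4.9 kg.
Tool frame: the origin (TCP) lies midway between the tips of the shut fingers; the grasp point (between the pads) lies 19 mm behind it; z points along the fingers, y is the line along which they close (so a half turn about z gives the same grasp; the last joint's range is limited). The gripper opens to 85 mm and grips with 20 to 120 N. Pads are 22 mm wide; open, the fingers measure 114 mm over their backs; the gripper's body (76 mm by 85 mm) begins 54 mm behind the grasp point. The pads swing forward as they close: fully open they stand 13 mm farther back than shut.
Start: joints at [1.024, 0.053, 1.613, -0, 1.476, -0.119], TCP at [0.259, 0.569, 0.202] pointing down, gripper open.
Joint ranges: [-3.01, 3.01], [-1.01, 2.22], [0.06, 2.58], [-1.02, 4.17], [0.09, 2.62], [-3.14, 3.14]. Speed limits (rad/s): [2.57, 2.57, 3.14, 3.14, 3.14, 3.14].

INTERFACE

Orientations are given as a unit quaternion [w, x, y, z].
In Python, from cell import read_state, read_camera, calibration, close_job gives the robot as it stands. The module is installed in compiled form; this text tells all that it offers.
- The arm moves only by the tool apply_moves, never from a script. Its argument "series" is a list of rows, each a list of 7 numbers: the shift along the tool's x, y, z in units of 0.06 m (1.0 is 0.06 m), then the turn, a rotation vector about the tool's x, y, z in units of 6 degrees (1.0 is 6 degrees), then the gripper's target within -1 to 1 (fully open at 1, half-way at 0, shut at -1). A call has 1 to 10 rows; each row shifts and turns the commanded pose from where the row before left it, along the tool's axes as they then stand; what a row does not reach is not made up. A row lasts 1/8 s, in which the tool goes at most 62.5 mm and 10.7 degrees, less where a joint would pass 70% of its speed; a pose out of reach is approached as far as the arm can. A call with a number of a shift or a turn outside -1 to 1 is refused whole. A call with a gripper value outside its range is refused whole. The fingers move at their own pace and stop on an object; "grip_force" is the grip in N (left out, the last holds). Time passes only in rows, so rows that do not move let the fingers close. It gives the time, the measured TCP pose, the force, the opening and the grip force at its end, in the units of the state.
- read_state(): the state, without advancing time (a new reading comes with each control period).
- read_camera(name): name is "scene" or "top" or "wrist"; returns the picture (400x640x3 uint8, blue, green, red); there is no depth.
- calibration(name): a dict with "K" (3x3 intrinsics, pixels), "view" (4x4, takes a point from world to camera coordinates). Camera axes: x right, y down, z forward; pixel columns grow to the right and rows downward; lengths in m; the calibration is good to about 2 mm. A picture is of the moment at which its call begins: read the wrist's pose just before it. calibration takes no time and is no camera call; for the wrist camera it gives the pose at the moment of the call.
- close_job(): hands the job in; it is judged then, once.
The state is a dict: "time": time; "qpos": joint angles; "joint_vel": joint speeds; "joint_efforts": joint torques, N m; "tcp_pos": TCP position; "ee_rot": TCP orientation; "force": force on the tool from outside, world axes, zero at the start; "moment": the same for the moment, N m; "finger_gap": finger opening in m; "grip_force": force on a finger pad.
Only numpy, scipy, OpenCV 4.12 (cv2) and the standard library are available. Lean on these libraries where they do the work, as an engineer would, in place of code of your own. Each camera call takes 0.05 s, during which the arm holds its last target. There are 200 camera calls.

## Working session

There is one attempt and no reset: what is moved stays moved. The work goes in short steps, Python scripts to look and compute and a tool call to move; the robot and the scene stay as the last step left them, time stands still between calls to the robot, and variables do not carry over. Pictures are saved under pics/ and viewed, at most 14 in all, crops included, and the job is handed in when it is done.

Besides the shell and the picture viewer there is one more tool, called after "Emit:" by a JSON object that holds its "name" and its "arguments". apply_moves: Moves the arm, as the interface text tells. Shifts and turns lie within -1 to 1; 1 stands for 0.06 m of shift or 6 degrees of turn. Its arguments: {"type":"object","properties":{"series":{"type":"array"},"grip_force":{"type":"number"}},"required":["series"]}

```bash
mkdir -p pics; python3 - <<'E'
from cell import *
import cv2,numpy as np
for n in ("scene","top"):
    cv2.imwrite(f"pics/{n}0.png",read_camera(n)); c=calibration(n); print(n,np.round(c["K"],1).tolist(),np.round(c["view"],4).tolist())
s=read_state(); print(s)
E
```

```text
scene [[364.3, 0.0, 313.2], [0.0, 364.3, 207.1], [0.0, 0.0, 1.0]] [[0.5727, 0.8198, -0.0021, -0.2271], [0.5288, -0.3713, -0.7632, -0.2372], [-0.6265, 0.4359, -0.6461, 1.381], [0.0, 0.0, 0.0, 1.0]]
top [[361.9, 0.0, 318.9], [0.0, 361.9, 198.3], [0.0, 0.0, 1.0]] [[0.0289, -0.9996, -0.0067, -0.068], [-0.9768, -0.0268, -0.2125, 0.5064], [0.2122, 0.0127, -0.9771, 1.1618], [0.0, 0.0, 0.0, 1.0]]
{'time': 0.1, 'qpos': array([ 1.02400617e+00,  5.33201620e-02,  1.61415019e+00,  3.12888692e-06,
        1.47603261e+00, -1.19001527e-01]), 'joint_vel': array([-1.31638699e-03, -3.25124495e-03, -1.12129816e-03,  1.88669797e-04,
        8.42634218e-04,  7.53780674e-05]), 'joint_efforts': array([ 1.59224196e-04, -3.94909143e+01, -3.71359956e+01, -9.79668954e-06,
        3.97572221e-03,  6.63534848e-06]), 'tcp_pos': array([0.25895947, 0.56814056, 0.20087173]), 'ee_rot': array([-3.13598673e-04,  2.12267120e-01,  9.77211214e-01, -9.02208492e-04]), 'force': array([-0.79310342,  0.57789167, -0.08607211]), 'moment': array([ 0.02175046, -0.01253985, -0.03831444]), 'grip_force': 0.0, 'finger_gap': 0.08545730525147312}
```

View pics/top0.png

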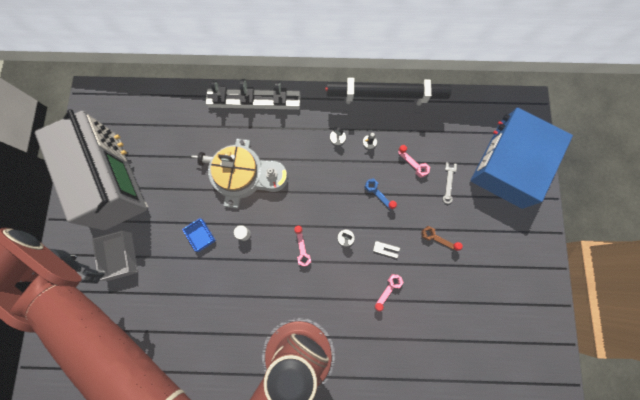

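View pics/scene0.png

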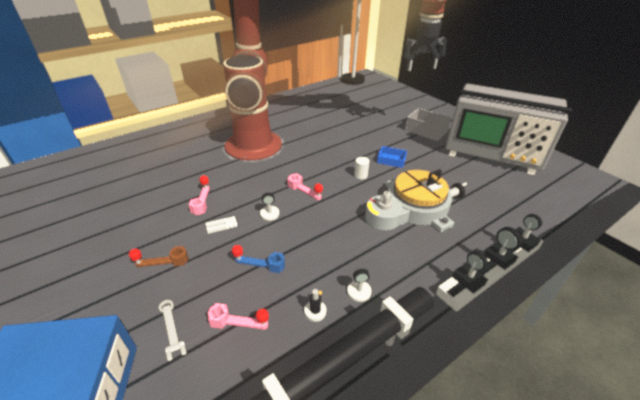

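Top view: blue lever bore at about (372,186), knob (392,204); spindle at about (270,174), platform at about (235,169), and the yellow arc on the lug's right side. I'll measure roughly, then use the wrist camera.

```bash
cat > h.py <<'E'
from cell import *
import cv2,numpy as np
from scipy.spatial.transform import Rotation as R
def ray(n,uv,z,c=None):
    c=c or calibration(n);V=np.array(c["view"]);K=np.array(c["K"])
    d=V[:3,:3].T@np.linalg.solve(K,[uv[0],uv[1],1]);o=-V[:3,:3].T@V[:3,3]
    return o+d*(z-o[2])/d[2]
def proj(n,p,c=None):
    c=c or calibration(n);V=np.array(c["view"]);K=np.array(c["K"])
    q=K@(V[:3,:3]@np.asarray(p,float)+V[:3,3]);return q[:2]/q[2]
def tool():
    s=read_state();q=s["ee_rot"];return np.array(s["tcp_pos"]),R.from_quat([q[1],q[2],q[3],q[0]]),s
E
python3 - <<'E'
from h import *
print("bore",ray("top",(371.5,185.5),.03),"knob",ray("top",(392.5,204),.038))
print("spindle",ray("top",(270.5,174),.09),"plat",ray("top",(234.5,169),.078))
print("scene bore",ray("scene",(276,258),.03),"knob",ray("scene",(238,251),.038),"spin",ray("scene",(386,195),.095),"plat",ray("scene",(421,187),.078))
p,r,s=tool();print(r.as_matrix().round(3).tolist())
c=calibration("wrist");V=np.array(c["view"]);print(np.array(c["K"]).round(1).tolist(),"cam in tool",(r.as_matrix().T@(-V[:3,:3].T@V[:3,3]-p)).round(4),(V[:3,:3]@r.as_matrix()).round(3).tolist())
im=read_camera("top")
a=cv2.resize(im[130:220,195:305],None,fx=5,fy=5,interpolation=cv2.INTER_CUBIC)
b=cv2.resize(im[165:225,355:405],None,fx=4.8,fy=7.5,interpolation=cv2.INTER_CUBIC)
b=cv2.resize(im[165:255,355:405],None,fx=5,fy=5,interpolation=cv2.INTER_CUBIC)
cv2.imwrite("pics/crop1.png",np.hstack([a,b]))
E
```

```text
bore [ 0.56358332 -0.23353166  0.03      ] knob [ 0.49873837 -0.30341528  0.038     ]
spindle [0.57827783 0.10845555 0.09      ] plat [0.59585358 0.23225724 0.078     ]
scene bore [ 0.5679276  -0.23228548  0.03      ] knob [ 0.49966303 -0.30153489  0.038     ] spin [0.59575884 0.10270695 0.095     ] plat [0.61192212 0.22746573 0.078     ]
[[-0.91, 0.415, -0.001], [0.415, 0.91, -0.002], [0.0, -0.002, -1.0]]
[[313.3, 0.0, 316.0], [0.0, 313.3, 202.4], [0.0, 0.0, 1.0]] cam in tool [ 0.0702 -0.0014 -0.1718] [[-0.0, 1.0, 0.001], [-0.961, -0.0, -0.276], [-0.276, -0.001, 0.961]]
```

View pics/crop1.png

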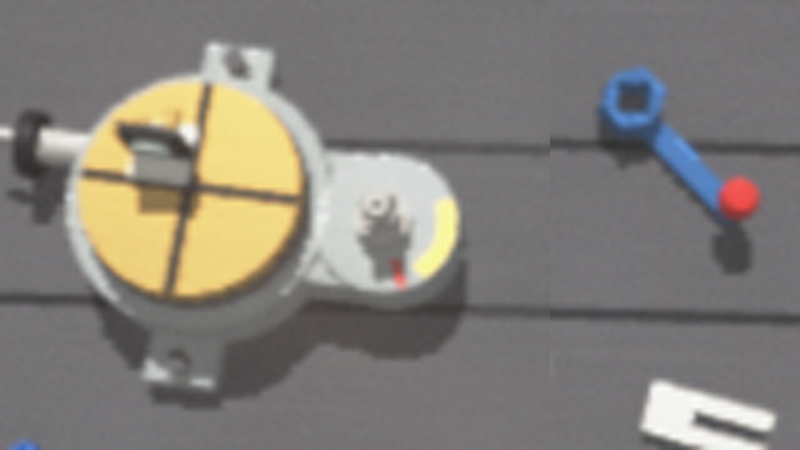

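Crop: platform centre is at about (233,167) px and pilot top at about (270.4,171). The arc lies to the right and lower right, the red bar lower down. Lever distances check out (bore to knob about 97 mm). I'll visit the spindle first with the wrist camera.

```bash
cat >> h.py <<'E'
def plan(pos,yawdeg,g,n=None):
    p,r,s=tool();M=r.as_matrix();y0=np.arctan2(M[1,0],M[0,0]);dy=np.radians(yawdeg)-y0;dy=(dy+np.pi)%(2*np.pi)-np.pi
    d=np.array(pos)-p;n=n or int(max(np.ceil(np.linalg.norm(d)/.055),np.ceil(abs(np.degrees(dy))/5.9),1))
    T=R.from_matrix(np.c_[[np.cos(yawdeg*np.pi/180),np.sin(yawdeg*np.pi/180),0],[np.sin(yawdeg*np.pi/180),-np.cos(yawdeg*np.pi/180),0],[0,0,-1]])
    rv=(r.inv()*T).as_rotvec()/n; out=[];cp,cr=p.copy(),r
    for i in range(n):
        sh=np.clip(cr.inv().apply((np.array(pos)-cp)/(n-i))/.06,-1,1).round(3);t=(rv/np.radians(6)).round(3)
        out.append([*sh.tolist(),*t.tolist(),g]);cp=cp+cr.apply(sh*.06);cr=cr*R.from_rotvec(t*np.radians(6))
    print(n,"rows");print(str(out).replace(" ",""))
E
python3 - <<'E'
from h import *
print("spin",ray("top",(270.4,171),.095),"plat",ray("top",(233,167.3),.078))
plan((.585,.105,.17),80,1,13)
E
```

```text
spin [0.58712177 0.10860505 0.095     ] plat [0.6016605  0.23777327 0.078     ]
13 rows
[[-0.627,-0.367,0.04,-0.001,0.001,0.968,1],[-0.661,-0.302,0.04,-0.001,0.001,0.968,1],[-0.688,-0.233,0.04,-0.001,0.001,0.968,1],[-0.708,-0.162,0.04,-0.001,0.001,0.968,1],[-0.72,-0.09,0.04,-0.001,0.001,0.968,1],[-0.726,-0.017,0.04,-0.001,0.001,0.968,1],[-0.724,0.057,0.04,-0.001,0.001,0.968,1],[-0.714,0.13,0.04,-0.001,0.001,0.968,1],[-0.698,0.201,0.04,-0.001,0.001,0.968,1],[-0.674,0.271,0.039,-0.001,0.001,0.968,1],[-0.643,0.338,0.039,-0.001,0.001,0.968,1],[-0.605,0.401,0.04,-0.001,0.001,0.968,1],[-0.561,0.46,0.039,-0.001,0.001,0.968,1]]
```

Emit:
{"name": "apply_moves", "arguments": {"series": [[-0.63, -0.37, 0, 0, 0, 0.97, 1], [-0.66, -0.3, 0, 0, 0, 0.97, 1], [-0.69, -0.23, 0, 0, 0, 0.97, 1], [-0.71, -0.16, 0, 0, 0, 0.97, 1], [-0.72, -0.09, 0, 0, 0, 0.97, 1], [-0.73, -0.02, 0, 0, 0, 0.97, 1], [-0.72, 0.06, 0, 0, 0, 0.97, 1], [-0.71, 0.13, 0, 0, 0, 0.97, 1], [-0.7, 0.2, 0, 0, 0, 0.97, 1], [-0.67, 0.27, 0, 0, 0, 0.97, 1]]}}

```text
time: 1.4
tcp_pos: [0.5105, 0.211, 0.2017]
ee_rot: [-0.0, 0.662, 0.749, -0.0]
force: [-0.4, -0.3, 0.8]
finger_gap: 0.0854
grip_force: 0.0
```

Emit:
{"name": "apply_moves", "arguments": {"series": [[-0.64, 0.34, 0.1, 0, 0, 0.97, 1], [-0.6, 0.4, 0.2, 0, 0, 0.97, 1], [-0.56, 0.46, 0.2, 0, 0, 0.97, 1], [0, 0, 0, 0, 0, 0, 1], [0, 0, 0, 0, 0, 0, 1]]}}

```text
time: 2.02
tcp_pos: [0.5846, 0.1061, 0.1717]
ee_rot: [-0.0, 0.767, 0.642, -0.0]
force: [-0.0, 0.4, -0.3]
finger_gap: 0.0854
grip_force: 0.0
```

```bash
python3 - <<'E'
from h import *
p,r,s=tool();print(p,r.as_matrix().round(3).tolist(),s["force"],s["moment"])
c=calibration("wrist");im=read_camera("wrist")
import pickle;pickle.dump((c,im),open("w1.pkl","wb"))
for q in [(.587,.1086,.095),(.6017,.2378,.078),(.587,.1086,.064)]: print(proj("wrist",q,c))
u=proj("wrist",(.587,.1086,.075),c).astype(int)
cv2.imwrite("pics/w1.png",im)
E
```

```text
[0.58462792 0.10610664 0.17170456] [[0.176, 0.984, -0.001], [0.984, -0.176, 0.0], [0.0, -0.001, -1.0]] [-0.04647489  0.35884169 -0.32283639] [0.03716101 0.04166708 0.02536521]
[318.97602402 195.78096867]
[308.25627563  24.55324275]
[318.70084952 187.10373986]
```

View pics/w1.png

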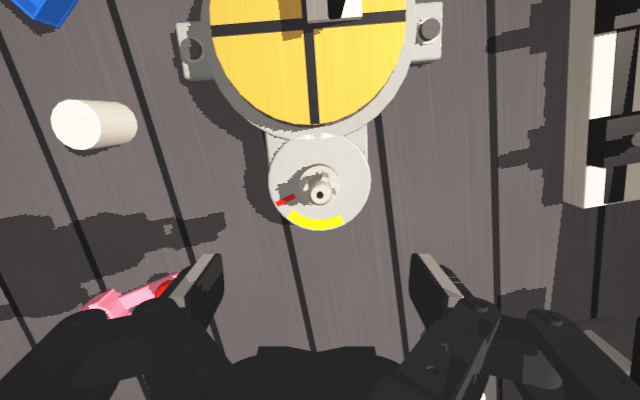

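Wrist view: spindle top is at about (320,194), arc at (290–343, 210–230), red bar at (285,200), platform cross centre at about (310,20). All agree with the projections. Now zooming in for the spline angle.

```bash
python3 - <<'E'
from h import *
import pickle;c,im=pickle.load(open("w1.pkl","rb"))
a=cv2.resize(im[165:220,285:355],None,fx=10,fy=10,interpolation=cv2.INTER_CUBIC)
cv2.imwrite("pics/w1c.png",a)
h=cv2.cvtColor(im,cv2.COLOR_BGR2HSV)
y=cv2.inRange(h,(24,150,150),(35,255,255)).astype(bool);y[:195]=0;y[235:]=0
rr=cv2.inRange(h,(0,150,100),(5,255,255)).astype(bool);rr[:190]=0;rr[210:]=0;rr[:,:260]=0;rr[:,310:]=0
for m in(y,rr):
    v,u=np.nonzero(m);P=np.array([ray("wrist",(a,b),.05,c)[:2] for a,b in zip(u,v)])
    print(len(u),u.min(),u.max(),v.min(),v.max())
    A=np.c_[2*P,np.ones(len(P))];k=np.linalg.lstsq(A,(P**2).sum(1),rcond=None)[0];print("fit c",k[:2],np.sqrt(k[2]+k[0]**2+k[1]**2),"mean",P.mean(0))
S=np.array([.587,.1086])
for S in ([.587,.1086],[.585,.1075]):
    th=[np.degrees(np.arctan2(*(np.array(ray("wrist",(a,b),.05,c)[:2])-S)[::-1])) for a,b in zip(*np.nonzero(y)[::-1])];print("arc",np.percentile(th,[0,1,50,99,100]))
    th=[np.degrees(np.arctan2(*(np.array(ray("wrist",(a,b),.05,c)[:2])-S)[::-1])) for a,b in zip(*np.nonzero(rr)[::-1])];print("red",np.mean(th))
for uv,z in [((320,194),.095)]: print(ray("wrist",uv,z,c))
E
```

```text
503 288 342 211 228
fit c [0.58121087 0.08747703] 0.022626284653136604 mean [0.57662419 0.07170202]
95 276 294 194 205
fit c [0.55212217 0.0991388 ] 0.005700564537759265 mean [0.5521913  0.09896433]
arc [-143.76275117 -142.76501848 -105.96190922  -68.51199132  -67.51994854]
red -164.5592288066459
arc [-143.30598676 -142.25753374 -103.79172304  -65.27700149  -64.02948175]
red -165.47685531296835
[0.58808807 0.10993821 0.095     ]
```

View pics/w1c.png

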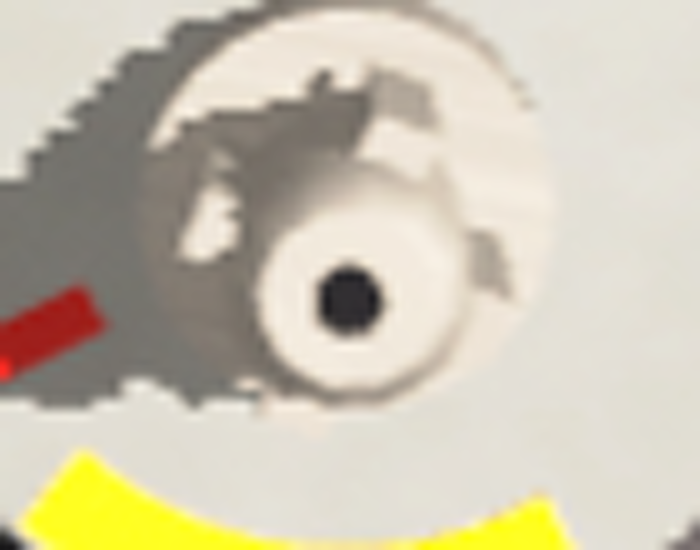

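Zoom: the pilot hole is at crop (349,298). The upper spline's tip edge is centred at crop (400,122), the left spline tip at (194,226), and the arc runs along the bottom. I'll convert these to world.

```bash
python3 - <<'E'
from h import *
import pickle;c,im=pickle.load(open("w1.pkl","rb"))
f=lambda x,y,z:ray("wrist",(285+(x+.5)/10-.5,165+(y+.5)/10-.5),z,c)
S=f(349,298,.095);print("S",S)
for x,y in [(400,122),(194,226)]:
    d=f(x,y,.088)-S;print(np.hypot(*d[:2]),np.degrees(np.arctan2(d[1],d[0])))
print("flange ctr",f(350,203,.064))
h=cv2.cvtColor(im,cv2.COLOR_BGR2HSV)
P=np.array([.6017,.2378]);d=S[:2]-P;print(np.hypot(*d),"arc mid",np.degrees(np.arctan2(d[1],d[0]))-10)
plan((.575,-.22,.17),46.7,1,7)
E
```

```text
S [0.5875932  0.10972592 0.095     ]
0.013921165773627942 62.036100585732534
0.013649837735953052 151.02715873088255
flange ctr [0.58813172 0.11054425 0.064     ]
0.12884863488601073 arc mid -106.28554097832458
7 rows
[[-0.769,0.114,0.005,-0.0,-0.0,0.79,1],[-0.758,0.177,0.005,-0.0,-0.0,0.79,1],[-0.74,0.239,0.005,-0.0,-0.0,0.79,1],[-0.718,0.299,0.005,-0.0,-0.0,0.79,1],[-0.691,0.358,0.005,-0.0,-0.0,0.79,1],[-0.659,0.413,0.004,-0.0,-0.0,0.79,1],[-0.622,0.467,0.005,-0.0,-0.0,0.79,1]]
```

The splines point along about 61.5° + 90k, so the lever goes on at −118.5° (arc middle −106°). Spindle axis ≈ (0.588, 0.110). Next, the lever.

Emit:
{"name": "apply_moves", "arguments": {"series": [[-0.77, 0.11, 0.1, 0, 0, 0.79, 1], [-0.76, 0.18, 0.1, 0, 0, 0.79, 1], [-0.74, 0.24, 0.1, 0, 0, 0.79, 1], [-0.72, 0.3, 0.1, 0, 0, 0.79, 1], [-0.69, 0.36, 0.1, 0, 0, 0.79, 1], [-0.66, 0.41, 0.1, 0, 0, 0.79, 1], [-0.62, 0.47, 0.1, 0, 0, 0.79, 1], [0, 0, 0, 0, 0, 0, 1], [0, 0, 0, 0, 0, 0, 1]]}}

```text
time: 3.2
tcp_pos: [0.5754, -0.2198, 0.1304]
ee_rot: [-0.0, 0.918, 0.397, 0.0]
force: [0.4, 0.5, 0.5]
finger_gap: 0.0853
grip_force: 0.0
```

```bash
python3 - <<'E'
from h import *
p,r,s=tool();print(p,r.as_matrix().round(3).tolist(),s["force"],s["moment"])
c=calibration("wrist");im=read_camera("wrist")
import pickle;pickle.dump((c,im),open("w2.pkl","wb"))
h=cv2.cvtColor(im,cv2.COLOR_BGR2HSV)
m=cv2.inRange(h,(100,120,40),(125,255,255));n,l,st,ce=cv2.connectedComponentsWithStats(m)
for i in range(1,n):
    if st[i,4]>150: print(st[i],ce[i])
cv2.imwrite("pics/w2.png",im)
E
```

```text
[ 0.57539646 -0.21976256  0.13043899] [[0.685, 0.728, 0.001], [0.728, -0.685, 0.0], [0.001, 0.0, -1.0]] [0.39027596 0.5369365  0.48238632] [ 0.0448996   0.04722788 -0.01399252]
[ 297  182   45  114 2552] [317.67829154 228.99490596]
```

View pics/w2.png

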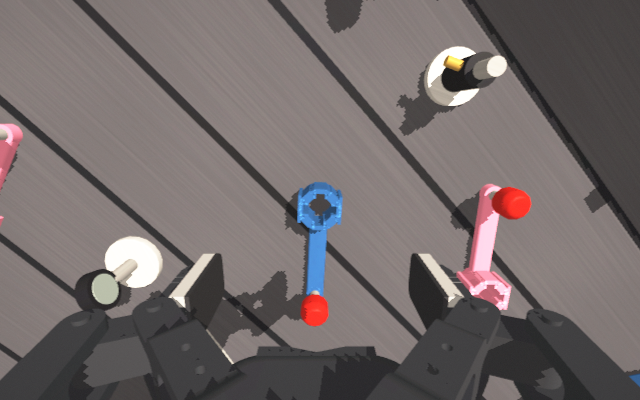

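Wrist view: blue lever bore is at (320,206), arm straight down the image, knob at (314,311). Nothing is in the fingers' way. I'll fit the lever outline.

```bash
python3 - <<'E'
from h import *
import pickle;c,im=pickle.load(open("w2.pkl","rb"))
from scipy.optimize import minimize
h=cv2.cvtColor(im,cv2.COLOR_BGR2HSV);m=cv2.inRange(h,(100,120,40),(125,255,255))
m=cv2.morphologyEx(m,cv2.MORPH_CLOSE,np.ones((3,3)));k,_=cv2.findContours(m,cv2.RETR_EXTERNAL,cv2.CHAIN_APPROX_NONE)
k=max(k,key=cv2.contourArea);F=8;m=cv2.resize(cv2.drawContours(np.zeros_like(m),[k],-1,255,-1),None,fx=F,fy=F,interpolation=cv2.INTER_LINEAR)>127
a=np.linspace(0,2*np.pi,60)
def sil(q):
    x,y,t=q;Rm=np.array([[np.cos(t),-np.sin(t)],[np.sin(t),np.cos(t)]])
    o=np.zeros(m.shape,np.uint8)
    B=np.c_[.0195*np.cos(a),.0195*np.sin(a)];B=np.r_[B,[[.013,.02],[-.013,.02],[-.013,-.02],[.013,-.02]]]
    A=np.array([[0,.009],[0,-.009],[.109,-.009],[.109,.009]])
    for S,hh in((B,.03),(A,.01)):
        G=S@Rm.T+[x,y];pt=np.array([(proj("wrist",(*g,z),c)+.5)*F-.5 for g in G for z in(0,hh)])
        cv2.fillConvexPoly(o,cv2.convexHull(pt.round().astype(np.int32)),1)
    kn=np.array([(proj("wrist",(*(Rm@[.1+.0145*np.cos(b),.0145*np.sin(b)]+[x,y]),z),c)+.5)*F-.5 for b in a for z in(.022,.05)])
    cv2.fillConvexPoly(o,cv2.convexHull(kn.round().astype(np.int32)),0)
    return o>0
mm=m.copy()
def cost(q):
    s=sil(q);return 1-(s&mm).sum()/(s|mm).sum()
b=ray("wrist",(320.5,207),.03,c);kn=ray("wrist",(314,310),.04,c);print(b,kn,np.linalg.norm(b-kn))
q0=[b[0],b[1],np.arctan2(*(kn-b)[1::-1])]
r=minimize(cost,q0,method="Nelder-Mead",options=dict(initial_simplex=[q0,np.add(q0,[.003,0,0]),np.add(q0,[0,.003,0]),np.add(q0,[0,0,.05])],maxiter=120))
x,y,t=r.x;print(r.x,np.degrees(t),r.fun)
plan((x,y,.04),np.degrees(t)-180,1)
plan((x,y,.002),np.degrees(t)-180,1)
E
```

```text
[ 0.56907464 -0.23300128  0.03      ] [ 0.49548098 -0.30239953  0.04      ] 0.1016471544913029
[ 0.56607769 -0.23431726 -2.37441567] -136.04399656833257 0.06200939854558818
2 rows
[[-0.144,0.028,0.754,0.001,-0.003,0.235,1],[-0.144,0.031,0.754,0.001,-0.003,0.235,1]]
3 rows
[[-0.096,0.018,0.714,0.001,-0.002,0.157,1],[-0.096,0.02,0.714,0.001,-0.002,0.157,1],[-0.096,0.022,0.713,0.001,-0.002,0.157,1]]
```

Emit:
{"name": "apply_moves", "arguments": {"series": [[-0.09, 0.02, 0.6, 0, 0, 0.16, 1], [-0.09, 0.02, 0.6, 0, 0, 0.16, 1], [-0.09, 0.02, 0.5, 0, 0, 0.15, 1], [0, 0, 0.3, 0, 0, 0, 1], [0, 0, 0.15, 0, 0, 0, 1], [0, 0, 0, 0, 0, 0, 1]]}}

```text
time: 4.0
tcp_pos: [0.5667, -0.2346, 0.0012]
ee_rot: [0.0, 0.928, 0.374, 0.0]
force: [0.0, -0.7, -0.3]
finger_gap: 0.0854
grip_force: 0.0
```

Emit:
{"name": "apply_moves", "arguments": {"series": [[0, 0, 0, 0, 0, 0, -0.4], [0, 0, 0, 0, 0, 0, -0.4], [0, 0, 0, 0, 0, 0, -0.4], [0, 0, 0, 0, 0, 0, -0.4], [0, 0, 0, 0, 0, 0, -0.4], [0, 0, 0, 0, 0, 0, -0.4]], "grip_force": 60}}

```text
time: 4.75
tcp_pos: [0.5663, -0.2351, 0.001]
ee_rot: [-0.0, 0.928, 0.373, -0.0]
force: [0.3, -0.8, 0.1]
finger_gap: 0.0261
grip_force: 0.0
```

Gap 26 mm and no force: the boss isn't between the pads. Taking a look.

```bash
python3 - <<'E'
from h import *
c=calibration("wrist");im=read_camera("wrist")
import pickle;pickle.dump((c,im),open("w3.pkl","wb"))
p,r,s=tool();print(s["finger_gap"],proj("wrist",p,c))
cv2.imwrite("pics/w3.png",im)
E
```

```text
0.02570108148608118 [315.28554443 233.91353131]
```

View pics/w3.png

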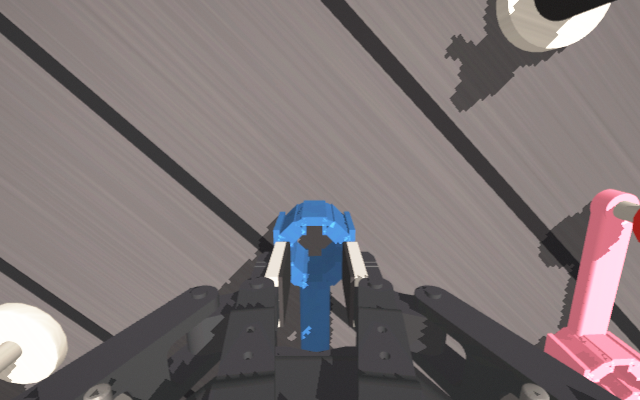

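```bash
python3 - <<'E'
from h import *
import pickle
c,im=pickle.load(open("w3.pkl","rb"))
p,r,s=tool()
for uv in [(315,236),(315,241),(315,246)]: q=ray("wrist",uv,.03,c);print(q,r.inv().apply(q-p).round(4))
m=cv2.inRange(cv2.cvtColor(im,cv2.COLOR_BGR2HSV),(100,120,40),(125,255,255))
for v in range(198,262,4): u=np.nonzero(m[v])[0];print(v,u.min() if len(u) else 0,u.max() if len(u) else 0)
v=np.nonzero(m[:,315])[0];print(v)
E
```

```text
[ 0.57387308 -0.22772902  0.03      ] [ 0.0105 -0.0001 -0.029 ]
[ 0.57196679 -0.22955473  0.03      ] [ 0.0079 -0.0001 -0.029 ]
[ 0.57004225 -0.23139793  0.03      ] [ 0.0052 -0.0001 -0.029 ]
198 0 0
202 304 324
206 296 334
210 291 338
214 280 349
218 278 350
222 276 352
226 275 353
230 273 354
234 273 354
238 274 354
242 274 342
246 290 342
250 290 341
254 291 341
258 290 341
[201 202 203 204 205 206 207 208 209 210 211 212 213 214 215 216 217 218
 219 220 221 222 223 224 225 256 257 258 259 260 261 262 263 264 265 266
 267 268 269 270 271 272 273 274 275 276 277 278 279 280 281 282 283 284
 285 286 287 288 289 290 291 292 293 294 295 296 297 298 299 300 301 302
 303 304 305 306 307 308 309 310 311 312 313 314 315 316 317 318 319 320
 321 322 323 324 325 326 327 328 329 330 331 332 333 334 335 336 337 338
 339 340 341 342 343 344 345 346 347 348 349 350 351]
```

```bash
python3 - <<'E'
from h import *
import pickle
c,im=pickle.load(open("w3.pkl","rb"))
p,r,s=tool()
for z in (0,.01,.02,.03,.04,.05):
  print(z,[proj("wrist",p+r.apply([x,-.013,-z]),c).round().tolist() for x in(-.011,0,.011)])
a=cv2.resize(im[190:360,235:395],None,fx=4.5,fy=3.5,interpolation=cv2.INTER_CUBIC)
a=cv2.convertScaleAbs(a,alpha=1.8,beta=20)
cv2.imwrite("pics/w3c.png",a)
for n in("scene","top"):
  print(n,proj(n,(.57,-.23,.03)),proj(n,p))
cv2.imwrite("pics/s3.png",cv2.resize(read_camera("scene")[200:300,210:330],None,fx=6,fy=6,interpolation=cv2.INTER_CUBIC))
E
```

```text
0 [[294.0, 251.0], [293.0, 234.0], [293.0, 216.0]]
0.01 [[292.0, 259.0], [292.0, 241.0], [291.0, 222.0]]
0.02 [[291.0, 267.0], [291.0, 248.0], [290.0, 229.0]]
0.03 [[289.0, 276.0], [289.0, 257.0], [288.0, 236.0]]
0.04 [[288.0, 287.0], [287.0, 266.0], [287.0, 244.0]]
0.05 [[286.0, 299.0], [285.0, 277.0], [284.0, 254.0]]
scene [277.22057367 258.11657554] [275.50780183 265.79766987]
top [370.47302957 183.67346965] [370.82391025 186.79069625]
```

View pics/w3c.png

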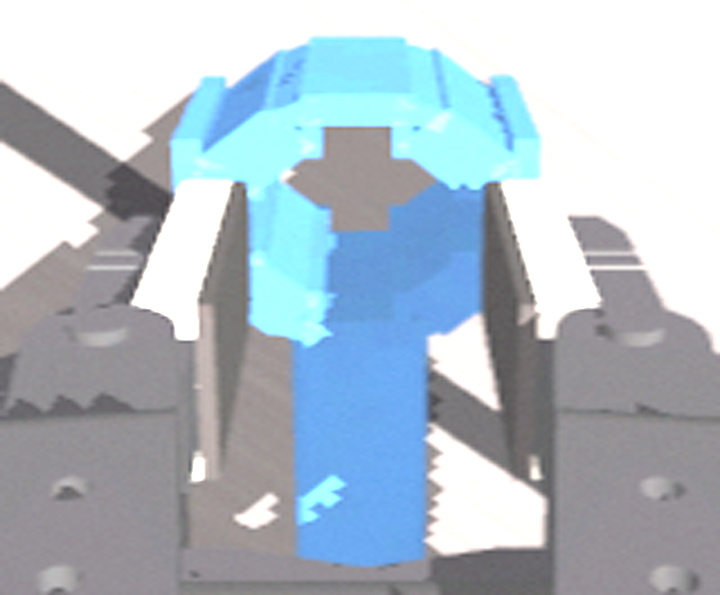

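The zoom shows pads that seem to hover above the boss, so the fingers look shorter than the TCP suggests. I'll check with the scene camera.

View pics/s3.png

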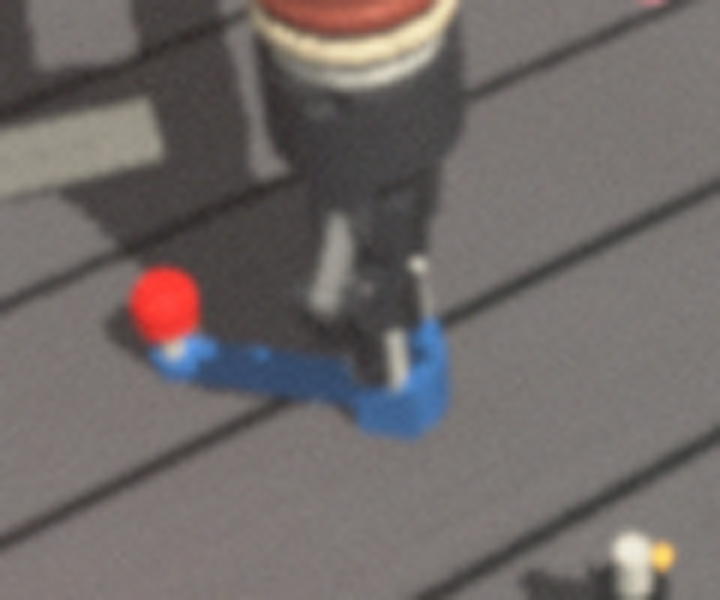

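The scene view confirms it: the pads sit at the boss top, about 35 mm above where the reported TCP puts them. I'll open, descend about 31 mm while watching force, and re-close.

Emit:
{"name": "apply_moves", "arguments": {"series": [[0, 0, 0, 0, 0, 0, 0.6], [0, 0, 0, 0, 0, 0, 0.6], [0, 0, 0, 0, 0, 0, 0.6], [0, 0, 0, 0, 0, 0, 0.6]]}}

```text
time: 5.35
tcp_pos: [0.5664, -0.2351, 0.001]
ee_rot: [0.0, 0.928, 0.373, -0.0]
force: [-0.2, 0.4, 0.5]
finger_gap: 0.0682
grip_force: 0.0
```

Emit:
{"name": "apply_moves", "arguments": {"series": [[0, 0, 0.2, 0, 0, 0, 0.6], [0, 0, 0.15, 0, 0, 0, 0.6], [0, 0, 0, 0, 0, 0, 0.6]]}}

```text
time: 5.72
tcp_pos: [0.5651, -0.2344, -0.0219]
ee_rot: [-0.001, 0.928, 0.373, -0.001]
force: [1.1, -0.6, 0.3]
finger_gap: 0.0681
grip_force: 0.0
```

Emit:
{"name": "apply_moves", "arguments": {"series": [[0, 0, 0.08, 0, 0, 0, 0.6], [0, 0, 0.07, 0, 0, 0, 0.6], [0, 0, 0, 0, 0, 0, 0.6]]}}

```text
time: 6.1
tcp_pos: [0.5661, -0.2349, -0.0294]
ee_rot: [-0.0, 0.928, 0.373, -0.0]
force: [-0.2, 0.5, 0.1]
finger_gap: 0.068
grip_force: 0.0
```

Emit:
{"name": "apply_moves", "arguments": {"series": [[0, 0, 0, 0, 0, 0, -0.3], [0, 0, 0, 0, 0, 0, -0.3], [0, 0, 0, 0, 0, 0, -0.3], [0, 0, 0, 0, 0, 0, -0.3]], "grip_force": 60}}

```text
time: 6.6
tcp_pos: [0.5668, -0.2353, -0.0285]
ee_rot: [0.0, 0.928, 0.373, 0.0]
force: [-0.0, 0.1, 2.9]
finger_gap: 0.0394
grip_force: 62.0
```

Gripped (gap 39.4 mm, 62 N). Lift and check the lever in hand.

Emit:
{"name": "apply_moves", "arguments": {"series": [[0, 0, -0.3, 0, 0, 0, -0.3], [0, 0, -0.7, 0, 0, 0, -0.3], [0, 0, -0.7, 0, 0, 0, -0.3], [0, 0, -0.5, 0, 0, 0, -0.3], [0, 0, -0.1, 0, 0, 0, -0.3], [0, 0, 0, 0, 0, 0, -0.3]], "grip_force": 80}}

```text
time: 7.35
tcp_pos: [0.5659, -0.2348, 0.1084]
ee_rot: [-0.0, 0.928, 0.373, -0.0]
force: [-0.9, -0.3, -2.7]
finger_gap: 0.0386
grip_force: 81.3
```

```bash
python3 - <<'E'
from h import *
p,r,s=tool();c=calibration("wrist");im=read_camera("wrist")
print(p,s["force"],s["moment"],s["finger_gap"],s["grip_force"])
import pickle;pickle.dump((c,im,p,r.as_quat()),open("w4.pkl","wb"))
# expected boss pts if tool x offset dx: underside at tcp+.0285
for dx in (-.003,0,.003):
  print(dx,[proj("wrist",p+r.apply([dx+x,y,-.0285-h]),c).round(1).tolist() for x,y,h in((.0195,0,0),(.0195,0,.03),(.0115,0,.03),(-.0195,0,.03),(.013,.02,.03),(.013,-.02,.03),(-.109,0,.01))])
a=cv2.resize(im[170:350,235:395],None,fx=4.4,fy=3.3,interpolation=cv2.INTER_CUBIC)
cv2.imwrite("pics/w4c.png",cv2.convertScaleAbs(a,alpha=1.5,beta=20))
m=cv2.inRange(cv2.cvtColor(im,cv2.COLOR_BGR2HSV),(100,120,20),(125,255,255));print(np.nonzero(m[:350,315])[0])
for v in range(190,250,4): u=np.nonzero(m[v,200:430])[0]+200;print(v,(u.min(),u.max()) if len(u) else 0)
E
```

```text
[ 0.5658768  -0.23478927  0.10843822] [-0.8629369  -0.25144909 -2.68532963] [ 0.05050472 -0.01368035  0.01643687] 0.038613997279366874 81.26067638397217
-0.003 [[315.2, 224.1], [315.0, 250.3], [315.0, 268.6], [315.1, 334.0], [365.1, 265.2], [264.9, 265.3], [315.3, 443.0]]
0 [[315.1, 218.3], [315.0, 243.3], [315.0, 261.8], [315.1, 328.0], [365.4, 258.4], [264.6, 258.4], [315.3, 439.1]]
0.003 [[315.1, 212.4], [315.0, 236.1], [315.0, 255.0], [315.1, 322.0], [365.7, 251.5], [264.2, 251.5], [315.3, 435.1]]
[217 218 219 220 221 222 223 224 225 226 227 228 229 230 231 232 233 234
 235 236 237 238 239 240 241 242 243 244 245 246 247 248 249 250 251 282
 283 284 285 286 287 288 289 290 291 292 293 294 295 296 297 298 299 300
 301 302 303 304 305 306 307 308 309 310 311 312 313 314 315 316 317 318
 319 320 321 322 323 324 325 326 327 328 329 330 331 332 333 334 335 336
 337 338 339 340 341 342 343 344 345 346 347 348 349]
190 0
194 0
198 0
202 0
206 0
210 0
214 0
218 (np.int64(304), np.int64(328))
222 (np.int64(295), np.int64(337))
226 (np.int64(291), np.int64(341))
230 (np.int64(276), np.int64(356))
234 (np.int64(275), np.int64(358))
238 (np.int64(273), np.int64(359))
242 (np.int64(272), np.int64(360))
246 (np.int64(270), np.int64(361))
```

View pics/w4c.png

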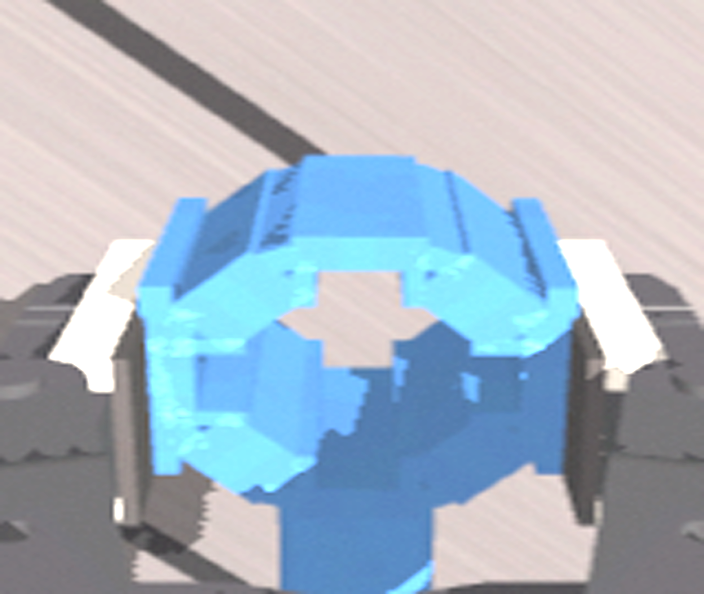

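Lever sits squarely: bore at about +0.5 mm x and +0.5 mm y in the tool frame, bench visible through it. Off to the spindle at yaw 61.5°.

```bash
python3 - <<'E'
from h import *
plan((.5871,.1098,.095),61.5,-.3,8)
E
```

```text
8 rows
[[0.529,-0.486,0.026,-0.003,0.0,-0.368,-0.3],[0.548,-0.465,0.026,-0.003,0.0,-0.368,-0.3],[0.565,-0.444,0.026,-0.003,0.0,-0.368,-0.3],[0.582,-0.421,0.026,-0.003,0.0,-0.368,-0.3],[0.598,-0.399,0.026,-0.003,0.0,-0.368,-0.3],[0.613,-0.376,0.026,-0.003,0.0,-0.368,-0.3],[0.627,-0.351,0.026,-0.003,0.0,-0.368,-0.3],[0.64,-0.327,0.026,-0.003,0.0,-0.368,-0.3]]
```

Emit:
{"name": "apply_moves", "arguments": {"series": [[0.53, -0.486, 0, 0, 0, -0.37, -0.3], [0.55, -0.465, 0, 0, 0, -0.37, -0.3], [0.565, -0.444, 0, 0, 0, -0.37, -0.3], [0.582, -0.42, 0, 0, 0, -0.37, -0.3], [0.6, -0.4, 0, 0, 0, -0.37, -0.3], [0.613, -0.376, 0.05, 0, 0, -0.37, -0.3], [0.627, -0.35, 0.05, 0, 0, -0.37, -0.3], [0.63, -0.327, 0.1, 0, 0, -0.36, -0.3], [0, 0, 0, 0, 0, 0, -0.3], [0, 0, 0, 0, 0, 0, -0.3]]}}

```text
time: 8.65
tcp_pos: [0.5868, 0.1085, 0.0952]
ee_rot: [-0.0, 0.859, 0.512, -0.001]
force: [-1.0, -1.1, -2.9]
finger_gap: 0.0388
grip_force: 81.3
```

```bash
python3 - <<'E'
from h import *
plan((.5871,.1098,.0825),61.5,-.3,1)
c=calibration("wrist");im=read_camera("wrist");p,r,s=tool();print(p,s["force"],s["moment"],s["finger_gap"])
print("pilot top px",proj("wrist",(.5878,.11,.095),c))
a=cv2.resize(im[190:310,255:375],None,fx=5,fy=5,interpolation=cv2.INTER_CUBIC)
cv2.imwrite("pics/w5c.png",cv2.convertScaleAbs(a,alpha=1.3,beta=10))
E
```

```text
1 rows
[[0.022,-0.005,0.212,-0.022,0.02,0.006,-0.3]]
[0.58721655 0.10805424 0.09575273] [-0.00590116  0.0153176  -2.31639554] [ 0.00305903 -0.05465456  0.00082213] 0.03859901894547527
pilot top px [316.32423702 230.85861801]
```

View pics/w5c.png

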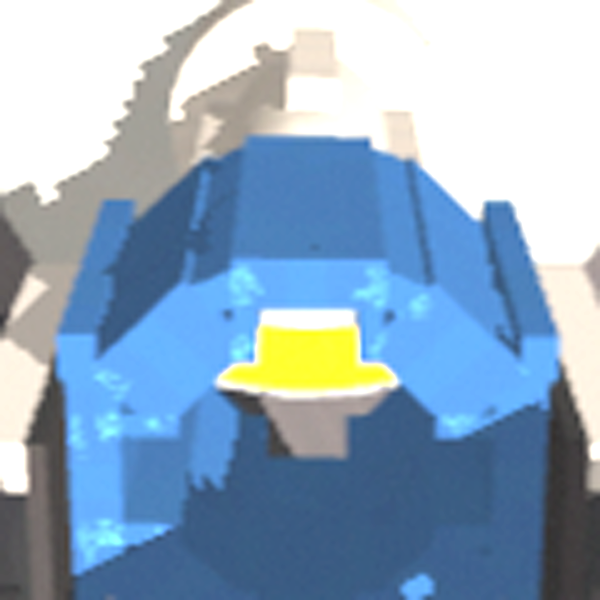

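View through the bore: spindle's upper spline (crop x ≈ 313) aligns with the lever groove (x ≈ 308), so the angle matches. I'll shift about 1.3 mm in x and 0.4 mm in y, then descend gently.

Emit:
{"name": "apply_moves", "arguments": {"series": [[0.022, 0.007, 0.15, 0, 0, 0, -0.3], [0, 0, 0.15, 0, 0, 0, -0.3], [0, 0, 0.06, 0, 0, 0, -0.3], [0, 0, 0, 0, 0, 0, -0.3], [0, 0, 0, 0, 0, 0, -0.3]]}}

```text
time: 9.32
tcp_pos: [0.5892, 0.1098, 0.0757]
ee_rot: [0.0, 0.859, 0.511, 0.0]
force: [-0.4, -0.4, -2.8]
finger_gap: 0.0385
grip_force: 81.3
```

Emit:
{"name": "apply_moves", "arguments": {"series": [[0, 0, 0.04, 0, 0, 0, -0.3], [0, 0, 0.04, 0, 0, 0, -0.3], [0, 0, 0, 0, 0, 0, -0.3]]}}

```text
time: 9.7
tcp_pos: [0.5886, 0.1098, 0.0702]
ee_rot: [-0.0, 0.859, 0.512, -0.0]
force: [0.2, 0.5, -3.3]
finger_gap: 0.0389
grip_force: 81.3
```

Emit:
{"name": "apply_moves", "arguments": {"series": [[0, 0, 0.04, 0, 0, 0, -0.3], [0, 0, 0.03, 0, 0, 0, -0.3], [0, 0, 0, 0, 0, 0, -0.3]]}}

```text
time: 10.07
tcp_pos: [0.5887, 0.1098, 0.0661]
ee_rot: [-0.0, 0.859, 0.512, -0.0]
force: [0.4, -0.1, -2.8]
finger_gap: 0.0385
grip_force: 81.3
```

Emit:
{"name": "apply_moves", "arguments": {"series": [[0, 0, 0.03, 0, 0, 0, -0.3], [0, 0, 0, 0, 0, 0, -0.3]]}}

```text
time: 10.32
tcp_pos: [0.5888, 0.1098, 0.0644]
ee_rot: [-0.0, 0.859, 0.512, -0.0]
force: [0.6, -0.4, -2.6]
finger_gap: 0.0389
grip_force: 81.3
```

Emit:
{"name": "apply_moves", "arguments": {"series": [[0, 0, 0.03, 0, 0, 0, -0.3], [0, 0, 0.03, 0, 0, 0, -0.3], [0, 0, 0, 0, 0, 0, -0.3]]}}

```text
time: 10.7
tcp_pos: [0.5884, 0.1097, 0.0606]
ee_rot: [-0.0, 0.859, 0.512, -0.001]
force: [-1.3, -1.2, -1.4]
finger_gap: 0.0388
grip_force: 81.7
```

Emit:
{"name": "apply_moves", "arguments": {"series": [[0, 0, 0.03, 0, 0, 0, -0.3], [0, 0, 0, 0, 0, 0, -0.3]]}}

```text
time: 10.95
tcp_pos: [0.5884, 0.1096, 0.0587]
ee_rot: [-0.0, 0.859, 0.511, -0.001]
force: [-3.4, -1.7, -1.6]
finger_gap: 0.0387
grip_force: 81.6
```

Emit:
{"name": "apply_moves", "arguments": {"series": [[0, 0, 0.03, 0, 0, 0, -0.3], [0, 0, 0, 0, 0, 0, -0.3]]}}

```text
time: 11.2
tcp_pos: [0.5884, 0.1096, 0.0572]
ee_rot: [-0.0, 0.859, 0.512, -0.001]
force: [-4.4, -2.4, 0.3]
finger_gap: 0.0389
grip_force: 81.8
```

A light side force (−4, −2 N) shows a small lateral offset; yield about 0.9 mm and go on down.

Emit:
{"name": "apply_moves", "arguments": {"series": [[-0.012, -0.008, 0, 0, 0, 0, -0.3], [0, 0, 0.03, 0, 0, 0, -0.3], [0, 0, 0, 0, 0, 0, -0.3]]}}

```text
time: 11.58
tcp_pos: [0.5884, 0.1095, 0.0556]
ee_rot: [0.0, 0.859, 0.511, 0.0]
force: [-2.7, -1.9, -0.3]
finger_gap: 0.0389
grip_force: 81.6
```

Emit:
{"name": "apply_moves", "arguments": {"series": [[0, 0, 0.03, 0, 0, 0, -0.3], [0, 0, 0, 0, 0, 0, -0.3]]}}

```text
time: 11.82
tcp_pos: [0.5883, 0.1094, 0.0537]
ee_rot: [0.0, 0.859, 0.512, 0.0]
force: [-2.0, -0.7, -1.1]
finger_gap: 0.039
grip_force: 81.6
```

Emit:
{"name": "apply_moves", "arguments": {"series": [[0, 0, 0.03, 0, 0, 0, -0.3], [0, 0, 0, 0, 0, 0, -0.3]]}}

```text
time: 12.08
tcp_pos: [0.5882, 0.1094, 0.0517]
ee_rot: [0.0, 0.859, 0.512, 0.0]
force: [-2.2, -2.3, -0.9]
finger_gap: 0.0385
grip_force: 81.6
```

It's in the splines. Continue down toward the flange (TCP ≈ 0.0355).

Emit:
{"name": "apply_moves", "arguments": {"series": [[-0.01, -0.004, 0.05, 0, 0, 0, -0.3], [0, 0, 0.05, 0, 0, 0, -0.3], [0, 0, 0.05, 0, 0, 0, -0.3], [0, 0, 0, 0, 0, 0, -0.3]]}}

```text
time: 12.58
tcp_pos: [0.5874, 0.1091, 0.0424]
ee_rot: [-0.0, 0.859, 0.512, -0.0]
force: [0.5, -0.7, -3.3]
finger_gap: 0.0386
grip_force: 81.6
```

Emit:
{"name": "apply_moves", "arguments": {"series": [[0, 0, 0.04, 0, 0, 0, -0.3], [0, 0, 0.03, 0, 0, 0, -0.3], [0, 0, 0, 0, 0, 0, -0.3]]}}

```text
time: 12.95
tcp_pos: [0.5875, 0.109, 0.0386]
ee_rot: [-0.0, 0.859, 0.512, -0.0]
force: [-0.6, -0.3, -3.3]
finger_gap: 0.0389
grip_force: 81.6
```

Emit:
{"name": "apply_moves", "arguments": {"series": [[0, 0, 0.03, 0, 0, 0, -0.3], [0, 0, 0, 0, 0, 0, -0.3]]}}

```text
time: 13.2
tcp_pos: [0.5875, 0.109, 0.0368]
ee_rot: [-0.0, 0.859, 0.511, -0.0]
force: [-0.5, -0.0, -2.8]
finger_gap: 0.039
grip_force: 81.6
```

Emit:
{"name": "apply_moves", "arguments": {"series": [[0, 0, 0.03, 0, 0, 0, -0.3], [0, 0, 0, 0, 0, 0, -0.3]]}}

```text
time: 13.45
tcp_pos: [0.5879, 0.109, 0.0356]
ee_rot: [0.0, 0.859, 0.512, 0.0]
force: [-0.3, 0.5, -0.6]
finger_gap: 0.039
grip_force: 81.7
```

Emit:
{"name": "apply_moves", "arguments": {"series": [[0, 0, 0.02, 0, 0, 0, -0.3], [0, 0, 0, 0, 0, 0, -0.3]]}}

```text
time: 13.7
tcp_pos: [0.5879, 0.1091, 0.0356]
ee_rot: [0.0, 0.859, 0.512, -0.0]
force: [-4.6, -0.1, 5.8]
finger_gap: 0.0388
grip_force: 82.6
```

Emit:
{"name": "apply_moves", "arguments": {"series": [[0, 0, 0.02, 0, 0, 0, -0.3], [0, 0, 0, 0, 0, 0, -0.3]]}}

```text
time: 13.95
tcp_pos: [0.5879, 0.109, 0.0355]
ee_rot: [-0.0, 0.859, 0.512, -0.0]
force: [-8.4, -1.0, 12.4]
finger_gap: 0.039
grip_force: 83.4
```

Fully home: TCP 0.0355 exactly as predicted, 15 N on the flange. Ease off slightly, firm the grip, and begin turning clockwise (+z tool).

Emit:
{"name": "apply_moves", "arguments": {"series": [[0, 0, -0.03, 0, 0, 0, -0.3], [0, 0, 0, 0, 0, 0.2, -0.3], [0, 0, 0, 0, 0, 0.3, -0.3], [0, 0, 0, 0, 0, 0.5, -0.3], [0, 0, 0, 0, 0, 0.5, -0.3], [0, 0, 0, 0, 0, 0.5, -0.3], [0, 0, 0, 0, 0, 0, -0.3]], "grip_force": 110}}

```text
time: 14.82
tcp_pos: [0.5871, 0.1093, 0.0357]
ee_rot: [-0.0, 0.908, 0.419, -0.001]
force: [-8.0, 0.7, 8.9]
finger_gap: 0.0385
grip_force: 111.3
```

```bash
cat > st.py <<'E'
from h import *
p,r,s=tool();M=r.as_matrix();print(p.round(4),"yaw",np.degrees(np.arctan2(M[1,0],M[0,0])).round(2),"F",s["force"].round(1),"M",s["moment"].round(2),s["finger_gap"].round(4),round(s["grip_force"],1),s["time"])
E
python3 st.py
```

```text
Traceback (most recent call last):
  File "st.py", line 2, in <module>
    p,r,s=tool();M=r.as_matrix();print(p.round(4),"yaw",np.degrees(np.arctan2(M[1,0],M[0,0])).round(2),"F",s["force"].round(1),"M",s["moment"].round(2),s["finger_gap"].round(4),round(s["grip_force"],1),s["time"])
                                                                                                                                                        ^^^^^^^^^^^^^^^^^^^^^
AttributeError: 'float' object has no attribute 'round'
```

```bash
sed -i 's/s\["finger_gap"\].round(4)/round(s["finger_gap"],4)/' st.py; python3 st.py
```

```text
[0.5871 0.1093 0.0357] yaw 49.58 F [-8.   0.7  8.9] M [-0.03  1.06  0.45] 0.0385 111.3 14.825
```

Emit:
{"name": "apply_moves", "arguments": {"series": [[-0.006, -0.007, -0.01, 0, 0, 0.5, -0.3], [0, 0, 0, 0, 0, 0.6, -0.3], [0, 0, 0, 0, 0, 0.6, -0.3], [0, 0, 0, 0, 0, 0.6, -0.3], [0, 0, 0, 0, 0, 0.6, -0.3], [0, 0, 0, 0, 0, 0.6, -0.3], [0, 0, 0, 0, 0, 0.5, -0.3], [0, 0, 0, 0, 0, 0, -0.3], [0, 0, 0, 0, 0, 0, -0.3]]}}

```text
time: 15.95
tcp_pos: [0.5866, 0.11, 0.0357]
ee_rot: [-0.001, 0.975, 0.222, -0.001]
force: [-5.7, 3.4, 7.1]
finger_gap: 0.0386
grip_force: 110.8
```

```bash
python3 st.py
```

```text
[0.5866 0.11   0.0357] yaw 25.61 F [-5.7  3.4  7.1] M [0.37 0.75 0.55] 0.0386 110.8 15.95
```

Emit:
{"name": "apply_moves", "arguments": {"series": [[-0.003, -0.004, 0, 0, 0, 0.5, -0.3], [0, 0, 0, 0, 0, 0.4, -0.3], [0, 0, 0, 0, 0, 0, -0.3]]}}

```text
time: 16.32
tcp_pos: [0.5865, 0.1101, 0.0357]
ee_rot: [-0.001, 0.984, 0.175, -0.0]
force: [-4.7, 2.8, 5.9]
finger_gap: 0.0382
grip_force: 110.8
```

```bash
python3 st.py
```

```text
[0.5865 0.1101 0.0357] yaw 20.21 F [-4.7  2.8  5.9] M [0.38 0.68 0.6 ] 0.0382 110.8 16.325
```

Emit:
{"name": "apply_moves", "arguments": {"series": [[0, 0, 0, 0, 0, 0.25, -0.3], [0, 0, 0, 0, 0, 0, -0.3]]}}

```text
time: 16.58
tcp_pos: [0.5865, 0.1102, 0.0357]
ee_rot: [-0.001, 0.987, 0.163, -0.0]
force: [-4.6, 2.8, 5.2]
finger_gap: 0.0385
grip_force: 110.8
```

```bash
python3 st.py
```

```text
[0.5865 0.1102 0.0357] yaw 18.72 F [-4.6  2.8  5.2] M [0.41 0.66 0.65] 0.0385 110.8 16.575
```

Emit:
{"name": "apply_moves", "arguments": {"series": [[0, 0, 0, 0, 0, 0.25, -0.3], [0, 0, 0, 0, 0, 0, -0.3]]}}

```text
time: 16.82
tcp_pos: [0.5865, 0.1103, 0.0357]
ee_rot: [-0.001, 0.989, 0.15, -0.0]
force: [-4.6, 3.0, 4.2]
finger_gap: 0.0385
grip_force: 110.8
```

```bash
python3 st.py
```

```text
[0.5865 0.1103 0.0357] yaw 17.23 F [-4.6  3.   4.2] M [0.37 0.7  0.7 ] 0.0385 110.8 16.825
```

Emit:
{"name": "apply_moves", "arguments": {"series": [[0, 0, 0, 0, 0, 0.15, -0.3], [0, 0, 0, 0, 0, 0, -0.3]]}}

```text
time: 17.08
tcp_pos: [0.5865, 0.1103, 0.0357]
ee_rot: [-0.001, 0.99, 0.142, -0.0]
force: [-4.7, 2.5, 5.7]
finger_gap: 0.0385
grip_force: 110.8
```

```bash
python3 st.py
```

```text
[0.5865 0.1103 0.0357] yaw 16.34 F [-4.7  2.5  5.7] M [0.51 0.7  0.78] 0.0385 110.8 17.075
```

Emit:
{"name": "apply_moves", "arguments": {"series": [[0, 0, 0, 0, 0, 0.15, -0.3], [0, 0, 0, 0, 0, 0, -0.3]]}}

```text
time: 17.32
tcp_pos: [0.5865, 0.1103, 0.0357]
ee_rot: [-0.0, 0.991, 0.135, -0.0]
force: [-5.5, 3.5, 6.7]
finger_gap: 0.0384
grip_force: 110.8
```

```bash
python3 st.py
```

```text
[0.5865 0.1103 0.0357] yaw 15.54 F [-5.5  3.5  6.7] M [0.53 0.7  1.22] 0.0384 110.8 17.325
```

Emit:
{"name": "apply_moves", "arguments": {"series": [[0, 0, 0, 0, 0, 0.15, -0.3], [0, 0, 0, 0, 0, 0, -0.3]]}}

```text
time: 17.58
tcp_pos: [0.5865, 0.1103, 0.0357]
ee_rot: [-0.0, 0.992, 0.129, -0.0]
force: [-4.8, 2.7, 4.6]
finger_gap: 0.0382
grip_force: 110.8
```

```bash
python3 st.py
```

```text
[0.5865 0.1103 0.0357] yaw 14.77 F [-4.8  2.7  4.6] M [0.55 0.64 1.98] 0.0382 110.8 17.575
```

Stop reached: torque rose sharply to 2.0 N m (20 N at the knob, below the 25 N limit). Relax the torque, open partly and lift.

Emit:
{"name": "apply_moves", "arguments": {"series": [[0, 0, 0, 0, 0, -0.2, -0.3], [0, 0, 0, 0, 0, 0, -0.3]]}}

```text
time: 17.82
tcp_pos: [0.5865, 0.1103, 0.0357]
ee_rot: [-0.001, 0.99, 0.138, -0.0]
force: [-4.5, 3.3, 5.6]
finger_gap: 0.0382
grip_force: 110.8
```

```bash
python3 st.py
```

```text
[0.5865 0.1103 0.0357] yaw 15.81 F [-4.5  3.3  5.6] M [0.5  0.66 1.1 ] 0.0382 110.8 17.825
```

Emit:
{"name": "apply_moves", "arguments": {"series": [[0, 0, 0, 0, 0, -0.1, -0.3], [0, 0, 0, 0, 0, 0, 0.3], [0, 0, 0, 0, 0, 0, 0.3], [0, 0, 0, 0, 0, 0, 0.3], [0, 0, 0, 0, 0, 0, 0.3], [0, 0, 0, 0, 0, 0, 0.3]], "grip_force": 60}}

```text
time: 18.58
tcp_pos: [0.5869, 0.1091, 0.0352]
ee_rot: [0.0, 0.99, 0.141, 0.0]
force: [0.1, 0.6, -0.8]
finger_gap: 0.0556
grip_force: 0.0
```

```bash
python3 st.py
```

```text
[0.5869 0.1091 0.0352] yaw 16.22 F [ 0.1  0.6 -0.8] M [-0.02  0.02 -0.02] 0.0556 0.0 18.575
```

Emit:
{"name": "apply_moves", "arguments": {"series": [[0, 0, -0.2, 0, 0, 0, 0.3], [0, 0, -0.5, 0, 0, 0, 0.3], [0, 0, -0.8, 0, 0, 0, 0.3], [0, 0, -0.8, 0, 0, 0, 0.3], [0, 0, -0.3, 0, 0, 0, 0.3], [0, 0, 0, 0, 0, 0, 0.3], [0, 0, 0, 0, 0, 0, 0.3]]}}

```text
time: 19.45
tcp_pos: [0.5856, 0.1091, 0.1888]
ee_rot: [-0.0, 0.99, 0.141, -0.002]
force: [0.1, 0.2, 0.3]
finger_gap: 0.0553
grip_force: 0.0
```

```bash
python3 st.py; python3 - <<'E'
from h import *
c=calibration("wrist");im=read_camera("wrist");S=np.array([.588,.11])
m=cv2.inRange(cv2.cvtColor(im,cv2.COLOR_BGR2HSV),(100,120,40),(125,255,255));m[:,:200]=0;m[:,440:]=0
n,l,st,ce=cv2.connectedComponentsWithStats(m);print([ (a.tolist(),b.round(1).tolist()) for a,b in zip(st[1:],ce[1:]) if a[4]>80])
for ang in(-159,-163.6,-168):
  k=np.radians(ang);d=np.array([np.cos(k),np.sin(k)]);print(ang,proj("wrist",(*S,.094),c).round(1),proj("wrist",(*(S+.06*d),.074),c).round(1),proj("wrist",(*(S+.1*d),.11),c).round(1))
cv2.imwrite("pics/end.png",im[100:400,120:520])
E
```

```text
[0.5856 0.1091 0.1888] yaw 16.23 F [0.1 0.2 0.3] M [0.01 0.01 0.03] 0.0553 0.0 19.45
[([293, 165, 45, 117, 2406], [315.4, 216.0])]
-159 [314.6 190.8] [319.8 244.4] [323.8 300.6]
-163.6 [314.6 190.8] [315.  244.6] [315.  300.9]
-168 [314.6 190.8] [310.3 244.5] [306.6 300.7]
```

View pics/end.png

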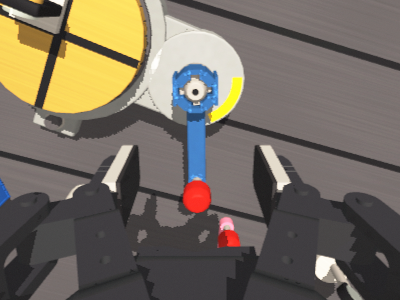

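The lever is seated with the pilot protruding through the bore. It lies over the red bar with its knob at full-frame (317,297), matching the −163.6° clamped direction (315,301). The gripper is clear, so I'll hand in.

```bash
python3 -c "
from cell import *
print(close_job())"
```

```text
the job is handed in; nothing more can be done
None
```

The blue lever is back on the spindle over the yellow arc, fully home on the flange, swung clockwise to its stop at the red bar (about 20 N at the knob) and released, and the job was handed in at about 19.5 s.

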